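Touch off a vise base block at three points, then stand the pin in its bore

ROBOT

A 6-joint arm with a two-finger parallel gripper is mounted at the origin on the work surface. World frame = base frame: x ahead of the robot, y to its left, z up, the work surface at z = 0. Lengths are in mm, angles in degrees, forces in N, time in s.
With the tool pointing down it reaches from about 425 to 950 mm from the base axis. Payload 3.5 kg.
Tool frame: the origin (TCP) lies midway between the tips of the shut fingers; the grasp point (between the pads) lies 19 mm behind it (arm.grip_point_offset is the distance from the TCP to the grasp point, in mm); z points along the fingers, y is the line along which they close (so a half turn about z gives the same grasp; the last joint's range is limited). The gripper opens to 85 mm and grips with 20 to 120 N. Pads are 22 mm wide; open, the fingers measure 114 mm over their backs; the gripper's body (76 mm by 85 mm) begins 54 mm behind the grasp point. The pads swing forward as they close: fully open they stand 13 mm farther back than shut.
Start: joints at [-8.594, 16.404, 90.338, -0, 73.258, -8.594], TCP at [674.986, 0.032, 231.325] pointing down, gripper open.
Joint ranges: [-158.93, 158.93], [-51.34, 127.21], [12.03, 142.37], [-87.48, 267.48], [13.55, 161.25], [-162.69, 162.69]. Speed limits (degrees/s): [159.86, 159.86, 180, 180, 180, 180].

INTERFACE

Orientations are given as [roll, pitch, yaw] about the fixed x, y, z axes, in that order (R = Rz(yaw) Ry(pitch) Rx(roll)).
In Python, from cell import arm gives the robot as it stands.
- The arm moves only by the tool move_arm, never from a script. Its arguments are lists of equal length, an entry for each row: "slide": the shift along the tool's x, y, z in units of 0.5 m (1.0 is 0.5 m), a list of three; "angular": the turn, a rotation vector about the tool's x, y, z in units of 45 degrees (1.0 is 45 degrees), a list of three; "fingers": the opening, from 0 (shut) to 1 (fully open). In form: {"slide": [[dx, dy, dz], ...], "angular": [[rx, ry, rz], ...], "fingers": [fingers, ...]}. A call has exactly 8 rows; each row is the pose to reach, as a shift and turn from the pose commanded when the call began, along the tool's axes at that moment; what a row does not reach only later rows make up. A row lasts 1/10 s, in which the tool goes at most 50 mm and 8.59 degrees, less where a joint would pass 70% of its speed; a pose out of reach is approached as far as the arm can. A call with a number of a shift or a turn outside -1 to 1 is refused whole. A call with a gripper value outside its range is refused whole. The fingers move at their own pace and stop on an object; "force" is the grip in N (left out, the last holds). Time passes only in rows, so rows that repeat a pose let the fingers close, or fill a call up. It gives the time, the measured TCP pose, the force, the opening and the grip force at its end, in the units of the state.
- arm.state(): the state, without advancing time (a new reading comes with each control period).
- arm.camera(name): name is "scene" or "side" or "wrist"; returns a dict with "pixels" (480x640x3 uint8, blue, green, red), "mtx" (3x3 intrinsics, pixels), "dist" ([k1, k2, p1, p2, k3] as OpenCV has them; the pictures are not rectified), "xyz" and "orientation" of the camera in the world. Camera axes: x right, y up, looking along -z (the intrinsics and any distortion apply to the point x, -y, -z); pixel columns grow to the right and rows downward; lengths in mm; the calibration is good to about 2 mm. A picture is of the moment at which its call begins. There is no depth.
- arm.finish_job(): hands the job in; it is judged then, once.
The state is a dict: "time_s": time; "joints": joint angles; "qvel": joint speeds; "tau": joint torques, N m; "eef_pos": TCP position; "tcp_rot": TCP orientation; "contact_force": force on the tool from outside, world axes, zero at the start; "wrist_torque": the same for the moment, N m; "grip_width": opening from 0.0 (shut) to 1.0 (fully open); "grip_force": force on a finger pad.
Only numpy, scipy, OpenCV 4.12 (cv2) and the standard library are available. Lean on these libraries where they do the work, as an engineer would, in place of code of your own. Each camera call takes 0.05 s, during which the arm holds its last target. There are 200 camera calls.

TASK

The steel base block for a tying vise was set on the magnetic plate by eye, so find it by feel: take the brass-headed pin from the white tool stand and, keeping it upright, touch it gently near the middle of the block's near side (facing the robot), then its left side, then on its flat top beside the bore, resting a moment with light but definite pressure each time. Then lower the pin into the bore all the way down to the plate without dropping it, and let go. Never press hard with the pin, and leave the other things on the bench where they are.

Things in the scene. Friction and masses are not known exactly. Their poses are not given: they have to be found in the camera images.
- plate: black square magnetic holding plate, 150 x 150 x 15 mm, fixed to the bench; origin at the centre of its underside, z up, x points away from the robot (turned up to 20 degrees), y to the left. On it stands the bright steel base block, held immovably. Plate and block are rigid: approach slowly and stop at the first few newtons; more than 20 N on the pin is too hard
- plate_top (a point): centre of the plate's top face. The steel block on it is 60 x 60 x 40 mm, sides square to the plate's x and y. The block's pose is not measured: its centre is up to 10 mm off this point in x and in y, and packing strips lift its underside 0 to 6 mm, so its top is 40 to 46 mm above this point. Near side: towards the plate's -x; left side: towards +y
- bore_guess (a point): where the bore would meet the plate's top if the block sat exactly central; the real axis is up to 10 mm off in x and in y. The upright round bore, 13.5 mm across, runs right through the block, its axis exactly 24 mm in from the block's near side and 24 mm in from its left side. A pin let down the bore stands on the plate's top face
- pin: touch-off pin, 92 mm long, about 0.14 kg: round steel shank 12 mm across, 62 mm long, nose tapering to 8 mm over its last 6 mm, and a square brass head 24 x 24 x 30 mm on top. Origin at the centre of the nose end, z towards the head, head flats square to x and y. Starts upright in a loose hole of the stand, its x and y along the stand's; grip the head, its middle 77 mm above the origin
- pin_tip (a point): centre of the pin's nose end (same as the pin's origin). A touch counts when the upright pin presses with more than 1 N for 0.2 s; side touches with the nose well below the block's top (7 mm or more) and clear of the plate
- stand: white foam tool stand, a fixed block 90 x 180 x 50 mm; origin at the centre of its underside, long along its y. The pin's hole, 15.5 mm across and 40 mm deep, is at x 0, y -55 mm; the pin's nose stands 10 mm above the bench. Two other tools stand in it about 100 mm from the pin, their tops 105 mm above the bench
- bodkin: tying needle (steel 9 mm shank, wooden handle, 95 mm long) standing in the tool stand at its +y end; bystander
- whip_tool: tying tool (steel 9 mm shank, blue plastic handle, 95 mm long) standing in the tool stand at its +y end; bystander
- spool_red: red thread spool, 32 mm across, 38 mm high, standing between the stand and the plate on the robot's side; bystander
- spool_green: green thread spool, 32 mm across, 38 mm high, beyond the work; bystander
- spool_orange: orange thread spool, 32 mm across, 38 mm high, beyond the work; bystander
- hook_box: clear open box with six compartments, 110 x 170 x 30 mm, beyond the work; bystander
- pliers: small red and steel pliers lying flat, about 120 mm long, 11 mm high, beyond the work; bystander
Not all that is in view belongs to the job. Leave any purple or red look-alike of the plate alone.

How it is judged (in metres and radians):
On the way, in this order (a step that is already met when the one before it is completed fails the run):
1. the upright pin touches the block's near side (more than 1 N for 0.2 s) (contact force between pin and plate above 1 N and angle between pin's own z axis and vertical below 0.2 rad and x of pin_tip in the frame of plate between -0.06 and -0.022 m and y of pin_tip in the frame of plate between -0.04 and 0.024 m and z of pin_tip in the frame of plate between 0.018 and 0.053 m), for 0.2 s.
2. then the block's left side (more than 1 N for 0.2 s) (contact force between pin and plate above 1 N and angle between pin's own z axis and vertical below 0.2 rad and y of pin_tip in the frame of plate between 0.022 and 0.06 m and x of pin_tip in the frame of plate between -0.024 and 0.04 m and z of pin_tip in the frame of plate between 0.018 and 0.053 m), for 0.2 s.
3. then the block's top, beside the bore (more than 1 N for 0.2 s) (contact force between pin and plate above 1 N and angle between pin's own z axis and vertical below 0.2 rad and z of pin_tip in the frame of plate above 0.0535 m), for 0.2 s.
At the end, for the whole second after the job is handed in: the pin stands in the block's bore, upright within 7 degrees, its nose on the plate (within 4 mm of the plate's top face), at rest and released (x of pin_tip in the frame of plate between -0.02 and 0.008 m and y of pin_tip in the frame of plate between -0.008 and 0.02 m and z of pin_tip in the frame of plate between 0.01 and 0.019 m and angle between pin's own z axis and vertical below 0.12 rad and linear speed of pin below 0.02 m/s); the robot touches nothing.
It fails at once if the pin is pressed on the block or plate with more than 20 N (contact force between pin and plate above 20 N).
It fails at once if the pin is dropped into the bore (faster than 0.35 m/s inside it) (x of pin_tip in the frame of plate between -0.02 and 0.008 m and y of pin_tip in the frame of plate between -0.008 and 0.02 m and z of pin_tip in the frame of plate below 0.05 m and linear speed of pin above 0.35 m/s).
It fails at once if a bystander is moved more than 20 mm (distance of any of bodkin, whip_tool, spool_red, spool_green, spool_orange, hook_box, pliers from where it was at the start of the episode above 0.02 m).
It also fails if it takes over 72 s, if anything falls off the work surface, if the arm or the gripper's body presses on something with over 40 N, if the wrist force passes 120 N, or if a joint passes its speed limit or range.

## Working session

There is one attempt and no reset: what is moved stays moved. The work goes in short steps, Python scripts to look and compute and a tool call to move; the robot and the scene stay as the last step left them, time stands still between calls to the robot, and variables do not carry over. Pictures are saved under pics/ and viewed, at most 10 in all, crops included, and the job is handed in when it is done.

Besides the shell and the picture viewer there is one more tool, called after ">>>" as name(argument=value, ...) on one line, values as JSON. move_arm: Moves the arm, as the interface text tells. Its arguments: {"type":"object","properties":{"slide":{"type":"array"},"angular":{"type":"array"},"fingers":{"type":"array"},"force":{"type":"number"}},"required":["slide","angular","fingers"]}

```bash
ls; mkdir -p pics
cat > h.py <<'E'
import numpy as np, cv2
from scipy.spatial.transform import Rotation as R
from cell import arm
def rot(o): return R.from_euler('xyz',o,degrees=True)
def rays(c,uv):
    p=cv2.undistortPoints(np.array(uv,float).reshape(-1,1,2),np.array(c['mtx']),np.array(c['dist'],float)).reshape(-1,2)
    d=np.c_[p[:,0],-p[:,1],-np.ones(len(p))]
    return np.array(c['xyz'],float),rot(c['orientation']).apply(d)
def onz(c,uv,z):
    o,d=rays(c,uv); return o+d*((z-o[2])/d[:,2])[:,None]
def proj(c,P):
    q=rot(c['orientation']).inv().apply(np.atleast_2d(P)-np.array(c['xyz']))*[1,-1,-1]
    return cv2.projectPoints(q,np.zeros(3),np.zeros(3),np.array(c['mtx']),np.array(c['dist'],float))[0].reshape(-1,2)
E
python3 - <<'E'
from h import *
for n in('scene','side','wrist'):
    c=arm.camera(n); cv2.imwrite(f'pics/{n}0.png',np.array(c['pixels'])); print(n,c['xyz'],c['orientation'],c['mtx'],c['dist'])
print(arm.state(), arm.grip_point_offset)
E
```

```text
pics
scene [ 969.64563385 -460.49493409  570.53460077] [51.74877764 -1.35746841 43.08131903] [[479.8034774    0.         324.13217663]
 [  0.         479.8034774  242.29655252]
 [  0.           0.           1.        ]] [-0.02846411  0.          0.          0.          0.        ]
side [288.3733045  797.22499956 724.99820437] [  50.10789228   -0.71782061 -163.44985412] [[501.63336591   0.         312.15091852]
 [  0.         501.63336591 244.0439866 ]
 [  0.           0.           1.        ]] [-0.05007468  0.          0.          0.          0.        ]
wrist [673.64008188  75.19368071 372.31047653] [-1.72792628e+01  1.22389622e-01 -1.35624105e-02] [[331.67156945   0.         313.54967369]
 [  0.         331.67156945 239.49912076]
 [  0.           0.           1.        ]] [-0.03547157  0.          0.          0.          0.        ]
{'time_s': 0.15, 'joints': array([-8.59226634e+00,  1.64445298e+01,  9.04043898e+01,  2.63218018e-04,
        7.32587044e+01, -8.59430168e+00]), 'qvel': array([ 0.00845796, -0.08423787, -0.24608379, -0.05999112,  0.03681066,
       -0.014232  ]), 'tau': array([ 7.91554030e-04, -4.06602967e+01, -2.93140125e+01, -8.94972595e-05,
        3.96185191e-03, -2.97825103e-06]), 'eef_pos': array([6.74482259e+02, 1.33678191e-01, 2.30224917e+02]), 'tcp_rot': array([-1.79893622e+02, -1.63320908e-02,  9.00019441e+01]), 'contact_force': array([ 0.00829683, -0.20605306, -0.11004052]), 'wrist_torque': array([0.0163159 , 0.03704655, 0.03039097]), 'grip_force': 0.0, 'grip_width': 0.9995715288558293} 18.700000000000003
```

View pics/scene0.png

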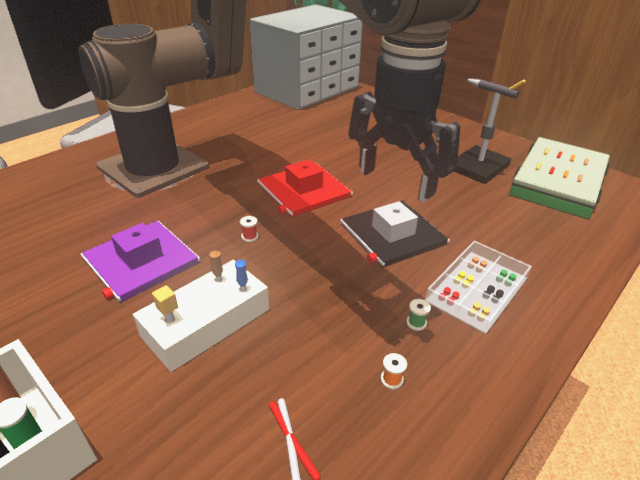

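View pics/side0.png

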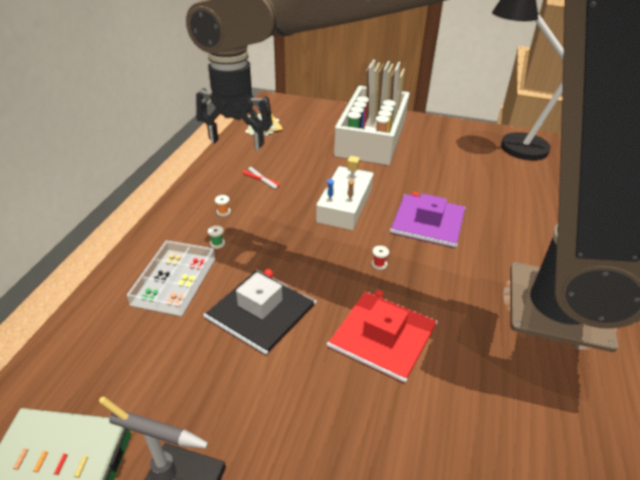

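The scene shows the brass pin head at about (165,303), the stand around (200,315), the black plate around (395,232) with its block at (396,220). In the side view the plate's corners are near (206,315), (259,271), (315,301) and (266,348), the pin head is at (353,163), and the stand is around (345,195).

Run:
```python
from h import *
s=arm.camera('scene'); d=arm.camera('side')
def head(c):
    h=cv2.cvtColor(np.array(c['pixels']),cv2.COLOR_BGR2HSV)
    m=cv2.inRange(h,(20,90,80),(34,255,255))
    n,l,st,ce=cv2.connectedComponentsWithStats(m)
    return [(ce[i].round(1),st[i].tolist()) for i in range(1,n) if st[i,4]>40]
print(head(s));print(head(d))
q=onz(d,[(206,315),(259,271),(315,301),(266,348)],15);print(q.round(1)); 
print('plate c',q.mean(0),[np.linalg.norm(q[i]-q[i-1]).round(1) for i in range(4)])
e=q[[1,2]].mean(0)-q[[0,3]].mean(0); print(np.degrees(np.arctan2(e[1],e[0])))
for z in(77,87,97): print(z,onz(s,[(165,303)],z).round(1),onz(d,[(353,163)],z).round(1))
# scene: white stand mask
p=np.array(s['pixels']);h=cv2.cvtColor(p,cv2.COLOR_BGR2HSV)
m=cv2.inRange(h,(0,0,200),(180,40,255)); n,l,st,ce=cv2.connectedComponentsWithStats(m)
for i in range(1,n):
    if st[i,4]>800:
        cn=max(cv2.findContours((l==i).astype(np.uint8),0,2)[0],key=cv2.contourArea)
        print(st[i],cv2.approxPolyDP(cn,5,True).reshape(-1,2).tolist())
cv2.imwrite('pics/s_crop.png',cv2.resize(p[230:370,120:290],None,fx=4,fy=4))
```

```text
[(array([460.7, 275.2]), [455, 271, 11, 9, 54]), (array([469.1, 279.2]), [464, 275, 10, 9, 55]), (array([162.6, 293.1]), [152, 285, 22, 17, 217]), (array([628.9, 390.5]), [623, 385, 15, 12, 55]), (array([618.4, 415.2]), [613, 411, 14, 9, 52]), (array([601.6, 445.9]), [594, 439, 18, 15, 80]), (array([586.3, 475.2]), [582, 471, 10, 9, 51])]
[(array([274.9, 124.3]), [268, 116, 14, 15, 78]), (array([352.9, 162.5]), [348, 156, 12, 15, 134]), (array([113. , 407.7]), [99, 397, 29, 22, 224]), (array([ 80.7, 466.2]), [75, 456, 12, 21, 103])]
[[653.5 240.4  15. ]
 [602.1  96.8  15. ]
 [467.3 144.3  15. ]
 [518.1 279.8  15. ]]
plate c [560.23356987 190.33499324  15.        ] [np.float64(141.0), np.float64(152.5), np.float64(142.9), np.float64(144.7)]
-110.09138597569451
77 [[ 485.1 -256.4   77. ]] [[ 493.9 -282.6   77. ]]
87 [[ 494.9 -260.5   87. ]] [[ 490.8 -265.9   87. ]]
97 [[ 504.7 -264.6   97. ]] [[ 487.6 -249.2   97. ]]
[ 253    5  103   27 1432] [[355, 16], [314, 5], [253, 19], [299, 31]]
[ 515  138   94   64 3343] [[539, 138], [515, 178], [595, 201], [608, 156]]
[ 425  241  106   91 3218] [[474, 241], [428, 288], [433, 292], [425, 300], [486, 331], [530, 266], [521, 275], [497, 264], [500, 255], [492, 262], [470, 252], [432, 290]]
[ 133  260  134   90 4365] [[266, 286], [246, 271], [249, 289], [240, 292], [232, 260], [222, 266], [221, 282], [210, 272], [174, 291], [174, 312], [181, 319], [166, 325], [153, 302], [133, 314], [165, 349]]
[   0  339   75  129 3111] [[18, 339], [0, 354], [15, 350], [61, 418], [36, 388], [0, 403], [0, 426], [18, 419], [26, 404], [42, 430], [14, 450], [1, 435], [10, 452], [0, 467], [74, 418]]
```

View pics/s_crop.png

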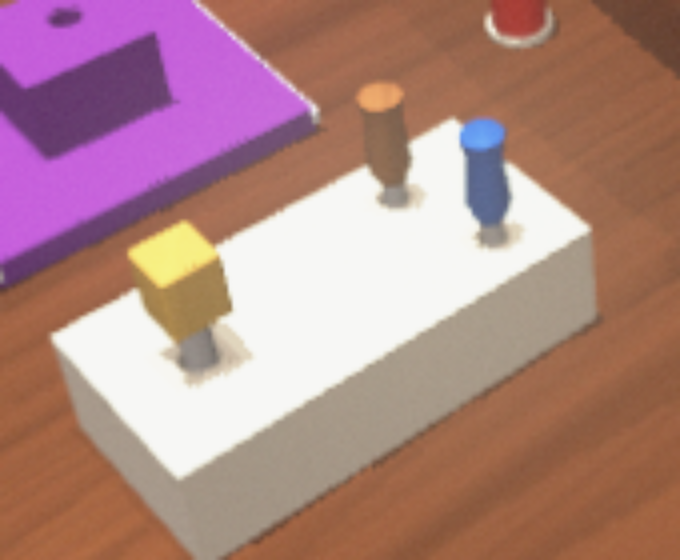

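The crop shows the stand-top corners at scene pixels (133,314.5), (165.5,348), (267.5,287) and (233,260). The brass head's top corners are at (152.5,294), (165.5,285.5), (175.5,294.5) and (162.5,302).

Run:
```python
from h import *
s=arm.camera('scene')
q=onz(s,[(133,314.5),(165.5,348.2),(267.5,287),(233.2,260)],50);print(q.round(1),q.mean(0))
print([np.linalg.norm(q[i]-q[i-1]).round(1) for i in range(4)])
y=q[[2,3]].mean(0)-q[[0,1]].mean(0);y/=np.linalg.norm(y);print('stand y dir',np.degrees(np.arctan2(y[1],y[0])),'hole',q.mean(0)-55*y)
h=onz(s,[(152.5,293.7),(165.5,285.5),(175.5,294.5),(162.5,302)],102);print(h.round(1),h.mean(0))
# plate top corners from scene (rough)
q=onz(s,[(342,224),(447,240),(396,261)],15);print(q.round(1))
```

```text
[[ 445.7 -290.7   50. ]
 [ 533.3 -291.9   50. ]
 [ 541.8 -114.5   50. ]
 [ 452.6 -111.2   50. ]] [ 493.33189879 -202.07950927   50.        ]
[np.float64(179.7), np.float64(87.5), np.float64(177.7), np.float64(89.3)]
stand y dir 87.53601457385254 hole [ 490.96737156 -257.02865859   50.        ]
[[ 482.  -268.9  102. ]
 [ 480.5 -247.4  102. ]
 [ 505.7 -247.6  102. ]
 [ 505.6 -268.   102. ]] [ 493.44544134 -257.99463004  102.        ]
[[483.1 130.6  15. ]
 [659.1 233.5  15. ]
 [626.3 114.6  15. ]]
```

Pin is at about (492,-258), yaw −2.5°. The plate is at about (560,190), yaw about −20°. Moving above the pin.

>>> move_arm(slide=[[-0.07,-0.05,0],[-0.15,-0.105,0],[-0.23,-0.16,0],[-0.31,-0.22,0],[-0.39,-0.275,0],[-0.47,-0.33,0],[-0.516,-0.365,0],[-0.516,-0.365,0]], angular=[[0,0,0.056],[0,0,0.056],[0,0,0.056],[0,0,0.056],[0,0,0.056],[0,0,0.056],[0,0,0.056],[0,0,0.056]], fingers=[1,1,1,1,1,1,1,1], force=100)

```text
time_s: 1.1
eef_pos: [490.6, -260.7, 231.4]
tcp_rot: [-180.0, 0.0, 87.2]
contact_force: [0.4, 0.0, -0.2]
grip_width: 0.995
grip_force: 0.0
```

Run:
```python
from h import *
c=arm.camera('wrist'); st=arm.state(); p=np.array(c['pixels']); cv2.imwrite('pics/w1.png',p)
print(st['eef_pos'],st['tcp_rot'],st['contact_force'])
h=cv2.cvtColor(p,cv2.COLOR_BGR2HSV); m=cv2.inRange(h,(20,90,110),(34,255,255))
n,l,s,ce=cv2.connectedComponentsWithStats(m)
i=1+np.argmax(s[1:,4]); cn=max(cv2.findContours((l==i).astype(np.uint8),0,2)[0],key=cv2.contourArea)
print(s[i],ce[i],cv2.minAreaRect(cn)); b=cv2.boxPoints(cv2.minAreaRect(cn)); print(onz(c,b,102).round(1),onz(c,[cv2.minAreaRect(cn)[0]],102))
```

```text
[ 491.656607   -259.20603004  231.46484955] [ 1.79979253e+02 -6.42771467e-03  8.72800916e+01] [ 0.42474402  0.14926018 -0.00784366]
[300 213  28  27 734] [313.24386921 225.93324251] ((313.5, 226.0), (26.0, 27.0), 90.0)
[[ 478.9 -246.5  102. ]
 [ 501.5 -247.6  102. ]
 [ 500.6 -270.4  102. ]
 [ 477.5 -269.3  102. ]] [[ 489.6077371  -258.30212406  102.        ]]
```

View pics/w1.png

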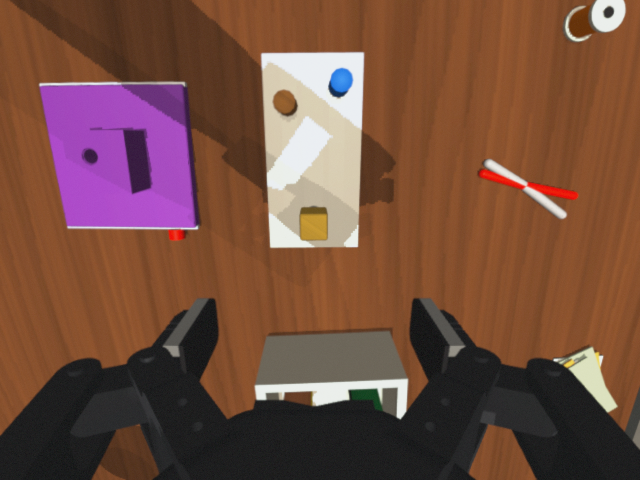

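The wrist view shows the head at (314,224), square to the image, and the other tools clear at (285,102) and (341,80). Descending and gripping.

>>> move_arm(slide=[[0,-0.004,0.07],[0,-0.004,0.14],[0,-0.004,0.21],[0,-0.004,0.27],[0,-0.004,0.31],[0,-0.004,0.33],[0,-0.004,0.33],[0,-0.004,0.33]], angular=[[0,0,0],[0,0,0],[0,0,0],[0,0,0],[0,0,0],[0,0,0],[0,0,0],[0,0,0]], fingers=[1,1,1,1,0.8,0.6,0.5,0.45])

```text
time_s: 1.95
eef_pos: [491.5, -257.8, 67.3]
tcp_rot: [179.9, 0.0, 87.5]
contact_force: [0.2, -0.1, -0.1]
grip_width: 0.451
grip_force: 0.0
```

>>> move_arm(slide=[[0,0,0],[0,0,0],[0,0,0],[0,0,0],[0,0,0],[0,0,0],[0,0,0],[0,0,0]], angular=[[0,0,0],[0,0,0],[0,0,0],[0,0,0],[0,0,0],[0,0,0],[0,0,0],[0,0,0]], fingers=[0.3,0.2,0.1,0.0,0,0,0,0], force=100)

```text
time_s: 2.75
eef_pos: [491.4, -258.6, 68.3]
tcp_rot: [179.9, 0.1, 87.5]
contact_force: [-1.8, 1.0, 6.6]
grip_width: 0.266
grip_force: 98.2
```

>>> move_arm(slide=[[0,0,-0.02],[0,0,-0.06],[0,0,-0.12],[0,0,-0.18],[0,0,-0.24],[0,0,-0.3],[0,0,-0.3],[0,0,-0.3]], angular=[[0,0,0],[0,0,0],[0,0,0],[0,0,0],[0,0,0],[0,0,0],[0,0,0],[0,0,0]], fingers=[0,0,0,0,0,0,0,0])

```text
time_s: 3.55
eef_pos: [490.4, -257.8, 216.4]
tcp_rot: [180.0, 0.0, 87.5]
contact_force: [-0.5, 0.6, -2.6]
grip_width: 0.266
grip_force: 98.8
```

Run:
```python
from h import *
st=arm.state(); print({k:np.round(st[k],2) for k in('eef_pos','tcp_rot','contact_force','wrist_torque','grip_width','joints')})
c=arm.camera('scene'); P=proj(c,st['eef_pos']-[0,0,30])[0]; d=arm.camera('side'); Q=proj(d,st['eef_pos']-[0,0,30])[0]
f=lambda c,P:cv2.resize(np.array(c['pixels'])[max(0,int(P[1])-60):int(P[1])+60,max(0,int(P[0])-50):int(P[0])+50],(400,480))
cv2.imwrite('pics/grip.png',np.hstack([f(c,P),f(d,Q)])); print(P,Q)
```

```text
{'eef_pos': array([ 490.38, -257.83,  216.37]), 'tcp_rot': array([1.7996e+02, 3.0000e-02, 8.7470e+01]), 'contact_force': array([-0.49,  0.65, -2.56]), 'wrist_torque': array([0.01, 0.05, 0.02]), 'grip_width': np.float64(0.27), 'joints': array([-38.23,   1.88, 108.36,   0.  ,  69.71, -35.7 ])}
[150.64083295 244.93262153] [355.08916821 127.73803964]
```

View pics/grip.png

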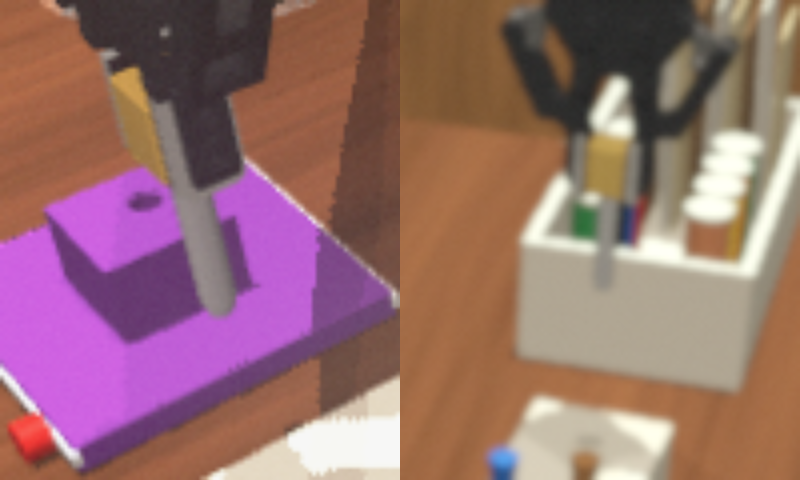

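The pin is held by its head. Moving to the plate with the wrist camera looking over it, and checking the pin's tilt from those two views.

>>> move_arm(slide=[[0.08,0.006,0],[0.17,0.013,0],[0.26,0.02,0],[0.35,0.027,0],[0.44,0.034,0],[0.53,0.041,0],[0.62,0.048,0],[0.7,0.054,0]], angular=[[0,0,0.05],[0,0,0.1],[0,0,0.15],[0,0,0.2],[0,0,0.25],[0,0,0.3],[0,0,0.35],[0,0,0.39]], fingers=[0,0,0,0,0,0,0,0])

```text
time_s: 4.45
eef_pos: [531.5, 92.8, 213.8]
tcp_rot: [-179.8, 0.1, 69.9]
contact_force: [1.0, -0.5, -1.8]
grip_width: 0.264
grip_force: 98.8
```

Run:
```python
from h import *
c=arm.camera('scene');d=arm.camera('side')
T=np.array([490.38,-257.83,216.37])
for z in(0,-58): print(z,proj(c,T+[0,0,z]),proj(d,T+[0,0,z]))
o1,r1=rays(c,[(155,261)]);o2,r2=rays(d,[(355.8,138)])
A=np.c_[r1[0],-r2[0]];k=np.linalg.lstsq(A,o2-o1,rcond=None)[0];a=o1+k[0]*r1[0];b=o2+k[1]*r2[0];print(a-T,b-T)
print(arm.state()['eef_pos'],arm.state()['tcp_rot'])
```

```text
0 [[145.80081089 225.9185383 ]] [[355.94485481 115.83208266]]
-58 [[154.92311387 261.66530662]] [[354.30921081 138.52025214]]
[ -1.2589356    0.85601941 -58.13239881] [ -3.38519207  -0.50960443 -56.32839488]
[531.46125968  94.85472836 213.76651988] [-1.79735051e+02 -1.34754620e-02  7.02135816e+01]
```

>>> move_arm(slide=[[0.05,0.02,0],[0.05,0.02,0],[0.05,0.02,0],[0.05,0.02,0],[0.05,0.02,0],[0.05,0.02,0],[0.05,0.02,0],[0.05,0.02,0]], angular=[[0,0,0],[0,0,0],[0,0,0],[0,0,0],[0,0,0],[0,0,0],[0,0,0],[0,0,0]], fingers=[0,0,0,0,0,0,0,0])

```text
time_s: 5.35
eef_pos: [550.8, 110.4, 216.5]
tcp_rot: [180.0, -0.0, 69.9]
contact_force: [-0.2, 0.5, -1.8]
grip_width: 0.265
grip_force: 98.8
```

Run:
```python
from h import *
c=arm.camera('wrist'); cv2.imwrite('pics/w2.png',np.array(c['pixels'])); st=arm.state()
print(st['eef_pos'],st['tcp_rot'],st['contact_force'])
import pickle; pickle.dump(c,open('w2.pkl','wb'))
```

```text
[550.79123511 110.49012468 216.45553118] [ 1.79988258e+02 -3.79560344e-03  6.99178330e+01] [-0.28490062 -0.06375457 -2.06395111]
```

View pics/w2.png

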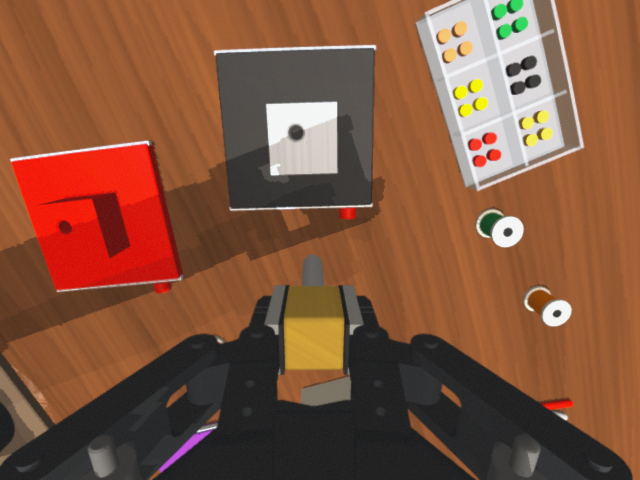

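The wrist view shows the plate upright in the picture (corners near (217,51), (375,46), (371,206), (231,207)). The block top has corners near (266,104), (337,102), (337,173), (269,175), and the bore is at (296,132). The pin hangs straight, with its nose at (313,262).

Run:
```python
from h import *
import pickle; c=pickle.load(open('w2.pkl','rb')); p=np.array(c['pixels']); print(c['xyz'],c['orientation'])
g=cv2.cvtColor(p,cv2.COLOR_BGR2GRAY); hs=cv2.cvtColor(p,cv2.COLOR_BGR2HSV)
m=((hs[...,1]<60)).astype(np.uint8); m[:,:190]=0;m[:,400:]=0;m[225:]=0; m=cv2.morphologyEx(m,cv2.MORPH_OPEN,np.ones((5,5)))
n,l,s,_=cv2.connectedComponentsWithStats(m); i=1+np.argmax(s[1:,4]); print(s[i])
cn=max(cv2.findContours((l==i).astype(np.uint8),0,2)[0],key=cv2.contourArea)
def line(pts,lo,hi,ax):  # fit extreme edge
    return pts
q=cv2.approxPolyDP(cv2.convexHull(cn),6,True).reshape(-1,2); print('plate',q.tolist()); P=onz(c,q,15);print(P.round(1))
for k in range(len(q)):
    e=P[k]-P[k-1];print(np.linalg.norm(e).round(1),np.degrees(np.arctan2(e[1],e[0])).round(2))
print(P.mean(0))
b=(g>125).astype(np.uint8); b[:90]=0;b[185:]=0;b[:,:255]=0;b[:,350:]=0; b=cv2.morphologyEx(b,cv2.MORPH_OPEN,np.ones((3,3)))
n,l,s,_=cv2.connectedComponentsWithStats(b); i=1+np.argmax(s[1:,4]); print(s[i])
cn=max(cv2.findContours((l==i).astype(np.uint8),0,2)[0],key=cv2.contourArea)
q=cv2.approxPolyDP(cv2.convexHull(cn),4,True).reshape(-1,2);print('block',q.tolist())
for z in(55,58,61):
    P=onz(c,q,z);print(z,P.round(1).tolist(),P.mean(0).round(1))
    for k in range(len(q)):
        e=P[k]-P[k-1];print(np.linalg.norm(e).round(1),np.degrees(np.arctan2(e[1],e[0])).round(2))
hm=(g[115:150,280:312]<90).astype(np.uint8); mm=cv2.moments(hm,True);u=(280+mm['m10']/mm['m00'],115+mm['m01']/mm['m00']);print('bore',u,mm['m00'],onz(c,[u],58))
```

```text
[575.695631   180.91884668 358.71017382] [-17.29076062  -0.03199084 -20.10365041]
[  215    45   161   166 24112]
plate [[375, 45], [371, 206], [231, 210], [215, 50]]
[[657.7 238.4  15. ]
 [608.7  94.3  15. ]
 [468.3 141.1  15. ]
 [516.4 286.   15. ]]
149.1 -18.6
152.3 -108.8
148.0 161.54
152.6 71.62
[562.76616227 189.94775527  15.        ]
[ 266  101   72   75 4803]
block [[336, 101], [337, 172], [271, 175], [266, 104]]
55 [[603.9, 201.8, 55.0], [585.2, 144.8, 55.0], [528.2, 162.8, 55.0], [546.9, 220.1, 55.0]] [566.1 182.4  55. ]
59.9 -17.86
60.0 -108.17
59.8 162.44
60.3 71.94
58 [[603.6, 201.6, 58.0], [585.1, 145.1, 58.0], [528.7, 163.0, 58.0], [547.2, 219.7, 58.0]] [566.1 182.4  58. ]
59.3 -17.86
59.4 -108.17
59.2 162.44
59.7 71.94
61 [[603.4, 201.4, 61.0], [585.0, 145.5, 61.0], [529.1, 163.2, 61.0], [547.5, 219.4, 61.0]] [566.2 182.3  61. ]
58.7 -17.86
58.8 -108.17
58.6 162.44
59.1 71.94
bore (295.97202797202794, 132.32867132867133) 143.0 [[562.78993027 189.44594008  58.        ]]
```

>>> move_arm(slide=[[0.07,-0.06,0],[0.143,-0.122,0],[0.143,-0.122,0.04],[0.143,-0.122,0.1],[0.143,-0.122,0.16],[0.143,-0.122,0.21],[0.143,-0.122,0.241],[0.143,-0.122,0.241]], angular=[[0,0,-0.04],[0,0,-0.04],[0,0,-0.04],[0,0,-0.04],[0,0,-0.04],[0,0,-0.04],[0,0,-0.04],[0,0,-0.04]], fingers=[0,0,0,0,0,0,0,0])

```text
time_s: 6.2
eef_pos: [516.3, 198.4, 93.3]
tcp_rot: [-179.7, 0.1, 71.7]
contact_force: [0.6, -0.2, -2.4]
grip_width: 0.268
grip_force: 98.9
```

```bash
cat > s.py <<'E'
from h import *
st=arm.state(); a=np.radians(-18.3); ex=np.array([np.cos(a),np.sin(a)]);ey=np.array([-ex[1],ex[0]])
d=st['eef_pos'][:2]-[562.8,190]; f=st['contact_force']
print('t',round(float(st['time_s']),2),'plate xy',(d@ex).round(2),(d@ey).round(2),'z',st['eef_pos'][2].round(2),'rot',np.round(st['tcp_rot'],2),'F plate',(f[:2]@ex).round(2),(f[:2]@ey).round(2),f[2].round(2),'M',np.round(st['wrist_torque'],2),'qv',np.abs(st['qvel']).max().round(2))
E
python3 s.py
```

```text
t 6.2 plate xy -46.82 -6.68 z 93.25 rot [-1.7973e+02  1.5000e-01  7.1730e+01] F plate 0.61 -0.06 -2.4 M [ 0.02 -0.05 -0.02] qv 2.46
```

>>> move_arm(slide=[[0,0.004,0],[0,0.008,0],[0,0.012,0],[0,0.016,0],[0,0.019,0],[0,0.021,0],[0,0.021,0],[0,0.021,0]], angular=[[0,0,0],[0,0,0],[0,0,0],[0,0,0],[0,0,0],[0,0,0],[0,0,0],[0,0,0]], fingers=[0,0,0,0,0,0,0,0])

```text
time_s: 7.0
eef_pos: [527.9, 195.4, 95.7]
tcp_rot: [-180.0, 0.0, 71.7]
contact_force: [0.2, 0.1, -1.8]
grip_width: 0.263
grip_force: 98.9
```

```bash
python3 s.py
```

```text
t 7.0 plate xy -34.8 -5.78 z 95.74 rot [-1.7999e+02  1.0000e-02  7.1730e+01] F plate 0.14 0.17 -1.83 M [-0.01  0.    0.02] qv 0.14
```

>>> move_arm(slide=[[0,0.0008,0],[0,0.0016,0],[0,0.0024,0],[0,0.0032,0],[0,0.004,0],[0,0.0048,0],[0,0.005,0],[0,0.005,0]], angular=[[0,0,0],[0,0,0],[0,0,0],[0,0,0],[0,0,0],[0,0,0],[0,0,0],[0,0,0]], fingers=[0,0,0,0,0,0,0,0])

```text
time_s: 7.8
eef_pos: [530.4, 194.6, 95.8]
tcp_rot: [-180.0, 0.0, 71.7]
contact_force: [-0.3, -0.2, -2.2]
grip_width: 0.265
grip_force: 98.9
```

```bash
python3 s.py
```

```text
t 7.8 plate xy -32.2 -5.76 z 95.8 rot [-180.      0.     71.73] F plate -0.26 -0.27 -2.25 M [ 0.01 -0.02 -0.01] qv 0.09
```

>>> move_arm(slide=[[0,0.0004,0],[0,0.0008,0],[0,0.0012,0],[0,0.0016,0],[0,0.002,0],[0,0.0024,0],[0,0.0024,0],[0,0.0024,0]], angular=[[0,0,0],[0,0,0],[0,0,0],[0,0,0],[0,0,0],[0,0,0],[0,0,0],[0,0,0]], fingers=[0,0,0,0,0,0,0,0])

```text
time_s: 8.6
eef_pos: [531.5, 194.3, 95.8]
tcp_rot: [180.0, 0.0, 71.7]
contact_force: [0.5, -0.5, -1.3]
grip_width: 0.267
grip_force: 98.9
```

```bash
python3 s.py
```

```text
t 8.6 plate xy -31.02 -5.75 z 95.84 rot [180.     0.    71.73] F plate 0.68 -0.33 -1.26 M [-0.02  0.01  0.02] qv 0.13
```

>>> move_arm(slide=[[0,0.0004,0],[0,0.0008,0],[0,0.0012,0],[0,0.0016,0],[0,0.002,0],[0,0.002,0],[0,0.002,0],[0,0.002,0]], angular=[[0,0,0],[0,0,0],[0,0,0],[0,0,0],[0,0,0],[0,0,0],[0,0,0],[0,0,0]], fingers=[0,0,0,0,0,0,0,0])

```text
time_s: 9.4
eef_pos: [532.5, 194.0, 95.8]
tcp_rot: [-180.0, 0.0, 71.7]
contact_force: [0.9, 0.2, -2.3]
grip_width: 0.267
grip_force: 98.9
```

```bash
python3 s.py
```

```text
t 9.4 plate xy -30.03 -5.75 z 95.82 rot [-180.      0.     71.73] F plate 0.76 0.52 -2.25 M [0.01 0.01 0.02] qv 0.11
```

>>> move_arm(slide=[[0,0.0004,0],[0,0.0008,0],[0,0.0012,0],[0,0.0016,0],[0,0.002,0],[0,0.002,0],[0,0.002,0],[0,0.002,0]], angular=[[0,0,0],[0,0,0],[0,0,0],[0,0,0],[0,0,0],[0,0,0],[0,0,0],[0,0,0]], fingers=[0,0,0,0,0,0,0,0])

```text
time_s: 10.2
eef_pos: [533.4, 193.7, 95.8]
tcp_rot: [-180.0, 0.0, 71.7]
contact_force: [0.3, 0.4, -1.7]
grip_width: 0.266
grip_force: 98.9
```

```bash
python3 s.py
```

```text
t 10.2 plate xy -29.02 -5.74 z 95.84 rot [-180.      0.     71.73] F plate 0.17 0.49 -1.71 M [ 0.04 -0.05 -0.04] qv 0.1
```

>>> move_arm(slide=[[0,0.0004,0],[0,0.0008,0],[0,0.0012,0],[0,0.0016,0],[0,0.002,0],[0,0.002,0],[0,0.002,0],[0,0.002,0]], angular=[[0,0,0],[0,0,0],[0,0,0],[0,0,0],[0,0,0],[0,0,0],[0,0,0],[0,0,0]], fingers=[0,0,0,0,0,0,0,0])

```text
time_s: 11.0
eef_pos: [534.0, 193.5, 95.8]
tcp_rot: [-179.9, 0.0, 71.7]
contact_force: [-3.5, 1.6, 1.4]
grip_width: 0.268
grip_force: 99.2
```

```bash
python3 s.py
```

```text
t 11.0 plate xy -28.48 -5.75 z 95.81 rot [-1.7993e+02  1.0000e-02  7.1730e+01] F plate -3.81 0.39 1.38 M [0.25 0.72 0.  ] qv 0.07
```

Contact with the near side: −3.8 N at plate-x TCP of about −28.5. I'll hold, back off and go around to the left side.

>>> move_arm(slide=[[0,0,0],[0,0,0],[0,0,0],[0,-0.01,0],[0,-0.02,0],[0.03,-0.02,0],[0.07,-0.02,0],[0.1,-0.02,0]], angular=[[0,0,0],[0,0,0],[0,0,0],[0,0,0],[0,0,0],[0,0,0],[0,0,0],[0,0,0]], fingers=[0,0,0,0,0,0,0,0])

```text
time_s: 11.8
eef_pos: [541.6, 245.4, 96.1]
tcp_rot: [179.9, -0.1, 71.7]
contact_force: [0.2, -0.2, -2.6]
grip_width: 0.262
grip_force: 99.0
```

>>> move_arm(slide=[[0,0.02,0],[0,0.05,0],[0,0.08,0],[0,0.086,0],[-0.006,0.086,0],[-0.012,0.086,0],[-0.016,0.086,0],[-0.016,0.086,0]], angular=[[0,0,0],[0,0,0],[0,0,0],[0,0,0],[0,0,0],[0,0,0],[0,0,0],[0,0,0]], fingers=[0,0,0,0,0,0,0,0])

```text
time_s: 12.6
eef_pos: [578.3, 222.6, 95.7]
tcp_rot: [-180.0, 0.0, 71.7]
contact_force: [-0.2, -0.0, -1.9]
grip_width: 0.268
grip_force: 99.0
```

```bash
python3 s.py
```

```text
t 12.6 plate xy 4.52 35.81 z 95.73 rot [-1.7997e+02  1.0000e-02  7.1720e+01] F plate -0.14 -0.08 -1.91 M [ 0.03  0.01 -0.03] qv 0.39
```

>>> move_arm(slide=[[-0.0008,0,0],[-0.0016,0,0],[-0.0024,0,0],[-0.0032,0,0],[-0.004,0,0],[-0.005,0,0],[-0.006,0,0],[-0.006,0,0]], angular=[[0,0,0],[0,0,0],[0,0,0],[0,0,0],[0,0,0],[0,0,0],[0,0,0],[0,0,0]], fingers=[0,0,0,0,0,0,0,0])

```text
time_s: 13.4
eef_pos: [577.9, 220.0, 95.8]
tcp_rot: [-180.0, 0.0, 71.7]
contact_force: [0.2, -0.2, -2.2]
grip_width: 0.269
grip_force: 99.0
```

```bash
python3 s.py
```

```text
t 13.4 plate xy 4.97 33.21 z 95.79 rot [-180.      0.     71.73] F plate 0.26 -0.1 -2.18 M [-0.05 -0.02 -0.01] qv 0.14
```

>>> move_arm(slide=[[-0.0004,0,0],[-0.0008,0,0],[-0.0012,0,0],[-0.0016,0,0],[-0.002,0,0],[-0.002,0,0],[-0.002,0,0],[-0.002,0,0]], angular=[[0,0,0],[0,0,0],[0,0,0],[0,0,0],[0,0,0],[0,0,0],[0,0,0],[0,0,0]], fingers=[0,0,0,0,0,0,0,0])

```text
time_s: 14.2
eef_pos: [577.6, 219.1, 95.8]
tcp_rot: [180.0, -0.0, 71.7]
contact_force: [-0.3, -0.9, -1.4]
grip_width: 0.265
grip_force: 99.0
```

```bash
python3 s.py
```

```text
t 14.2 plate xy 4.96 32.27 z 95.84 rot [180.    -0.    71.73] F plate 0.04 -0.91 -1.35 M [-0.06 -0.01 -0.03] qv 0.05
```

>>> move_arm(slide=[[-0.0004,0,0],[-0.0008,0,0],[-0.0012,0,0],[-0.0016,0,0],[-0.002,0,0],[-0.002,0,0],[-0.002,0,0],[-0.002,0,0]], angular=[[0,0,0],[0,0,0],[0,0,0],[0,0,0],[0,0,0],[0,0,0],[0,0,0],[0,0,0]], fingers=[0,0,0,0,0,0,0,0])

```text
time_s: 15.0
eef_pos: [577.3, 218.1, 95.8]
tcp_rot: [-180.0, 0.0, 71.7]
contact_force: [-0.4, -0.5, -2.3]
grip_width: 0.269
grip_force: 99.0
```

```bash
python3 s.py
```

```text
t 15.0 plate xy 4.96 31.26 z 95.82 rot [-180.      0.     71.73] F plate -0.23 -0.64 -2.27 M [0.03 0.02 0.02] qv 0.07
```

>>> move_arm(slide=[[-0.0004,0,0],[-0.0008,0,0],[-0.0012,0,0],[-0.0016,0,0],[-0.002,0,0],[-0.002,0,0],[-0.002,0,0],[-0.002,0,0]], angular=[[0,0,0],[0,0,0],[0,0,0],[0,0,0],[0,0,0],[0,0,0],[0,0,0],[0,0,0]], fingers=[0,0,0,0,0,0,0,0])

```text
time_s: 15.8
eef_pos: [577.2, 217.5, 96.0]
tcp_rot: [180.0, -0.0, 71.7]
contact_force: [-0.4, 2.8, -1.0]
grip_width: 0.267
grip_force: 98.9
```

```bash
python3 s.py
```

```text
t 15.8 plate xy 5.0 30.61 z 95.97 rot [ 1.7998e+02 -5.0000e-02  7.1720e+01] F plate -1.23 2.58 -1.01 M [ 0.6  -0.14 -0.01] qv 0.17
```

Left side touched (+2.6 N at y about 30.6). Hold, back off, lift and go over the top.

>>> move_arm(slide=[[0,0,0],[0,0,0],[0,0,0],[0.005,0,0],[0.01,0,0],[0.01,0,-0.03],[0.01,0,-0.07],[0.01,0,-0.08]], angular=[[0,0,0],[0,0,0],[0,0,0],[0,0,0],[0,0,0],[0,0,0],[0,0,0],[0,0,0]], fingers=[0,0,0,0,0,0,0,0])

```text
time_s: 16.6
eef_pos: [580.4, 222.0, 139.5]
tcp_rot: [179.7, -0.1, 71.7]
contact_force: [1.3, 0.5, -0.6]
grip_width: 0.267
grip_force: 99.0
```

>>> move_arm(slide=[[0,0,0],[-0.03,0.01,0],[-0.07,0.022,0],[-0.093,0.022,0],[-0.093,0.022,0.004],[-0.093,0.022,0.01],[-0.093,0.022,0.016],[-0.093,0.022,0.016]], angular=[[0,0,0],[0,0,0],[0,0,0],[0,0,0],[0,0,0],[0,0,0],[0,0,0],[0,0,0]], fingers=[0,0,0,0,0,0,0,0])

```text
time_s: 17.4
eef_pos: [573.9, 174.8, 126.9]
tcp_rot: [-179.9, 0.0, 71.8]
contact_force: [-0.3, -0.2, -2.7]
grip_width: 0.265
grip_force: 98.9
```

```bash
python3 s.py
```

```text
t 17.4 plate xy 15.34 -10.95 z 126.9 rot [-1.7992e+02  3.0000e-02  7.1770e+01] F plate -0.19 -0.22 -2.74 M [ 0.01 -0.01 -0.01] qv 0.51
```

>>> move_arm(slide=[[0,0,0.003],[0,0,0.006],[0,0,0.009],[0,0,0.012],[0,0,0.013],[0,0,0.013],[0,0,0.013],[0,0,0.013]], angular=[[0,0,0],[0,0,0],[0,0,0],[0,0,0],[0,0,0],[0,0,0],[0,0,0],[0,0,0]], fingers=[0,0,0,0,0,0,0,0])

```text
time_s: 18.2
eef_pos: [574.5, 174.3, 121.4]
tcp_rot: [180.0, -0.0, 71.7]
contact_force: [0.2, -0.9, -1.9]
grip_width: 0.266
grip_force: 98.9
```

>>> move_arm(slide=[[0,0,0.0003],[0,0,0.0006],[0,0,0.0009],[0,0,0.0012],[0,0,0.0016],[0,0,0.002],[0,0,0.002],[0,0,0.002]], angular=[[0,0,0],[0,0,0],[0,0,0],[0,0,0],[0,0,0],[0,0,0],[0,0,0],[0,0,0]], fingers=[0,0,0,0,0,0,0,0])

```text
time_s: 19.0
eef_pos: [574.4, 174.3, 120.3]
tcp_rot: [-180.0, 0.0, 71.7]
contact_force: [-0.4, 0.1, -1.9]
grip_width: 0.266
grip_force: 98.9
```

```bash
python3 s.py
```

```text
t 19.0 plate xy 15.97 -11.22 z 120.31 rot [-180.      0.     71.73] F plate -0.43 -0.01 -1.95 M [ 0.02  0.03 -0.02] qv 0.13
```

>>> move_arm(slide=[[0,0,0.0004],[0,0,0.0008],[0,0,0.0012],[0,0,0.0016],[0,0,0.002],[0,0,0.002],[0,0,0.002],[0,0,0.002]], angular=[[0,0,0],[0,0,0],[0,0,0],[0,0,0],[0,0,0],[0,0,0],[0,0,0],[0,0,0]], fingers=[0,0,0,0,0,0,0,0])

```text
time_s: 19.8
eef_pos: [574.5, 174.3, 119.3]
tcp_rot: [-180.0, 0.0, 71.7]
contact_force: [0.4, -0.5, -1.3]
grip_width: 0.268
grip_force: 98.9
```

>>> move_arm(slide=[[0,0,0.0004],[0,0,0.0008],[0,0,0.0012],[0,0,0.0016],[0,0,0.0016],[0,0,0.0016],[0,0,0.0016],[0,0,0.0016]], angular=[[0,0,0],[0,0,0],[0,0,0],[0,0,0],[0,0,0],[0,0,0],[0,0,0],[0,0,0]], fingers=[0,0,0,0,0,0,0,0])

```text
time_s: 20.6
eef_pos: [574.4, 174.3, 118.5]
tcp_rot: [-180.0, -0.0, 71.7]
contact_force: [-0.4, -0.6, -1.5]
grip_width: 0.269
grip_force: 98.9
```

>>> move_arm(slide=[[0,0,0.0004],[0,0,0.0008],[0,0,0.0012],[0,0,0.0016],[0,0,0.0016],[0,0,0.0016],[0,0,0.0016],[0,0,0.0016]], angular=[[0,0,0],[0,0,0],[0,0,0],[0,0,0],[0,0,0],[0,0,0],[0,0,0],[0,0,0]], fingers=[0,0,0,0,0,0,0,0])

```text
time_s: 21.4
eef_pos: [574.5, 174.3, 117.8]
tcp_rot: [180.0, -0.0, 71.7]
contact_force: [-0.4, 0.9, -1.5]
grip_width: 0.266
grip_force: 98.9
```

>>> move_arm(slide=[[0,0,0.0004],[0,0,0.0008],[0,0,0.0012],[0,0,0.0016],[0,0,0.0016],[0,0,0.0016],[0,0,0.0016],[0,0,0.0016]], angular=[[0,0,0],[0,0,0],[0,0,0],[0,0,0],[0,0,0],[0,0,0],[0,0,0],[0,0,0]], fingers=[0,0,0,0,0,0,0,0])

```text
time_s: 22.2
eef_pos: [574.5, 174.3, 116.9]
tcp_rot: [180.0, -0.0, 71.7]
contact_force: [-0.4, 0.8, -1.8]
grip_width: 0.264
grip_force: 98.9
```

>>> move_arm(slide=[[0,0,0.0004],[0,0,0.0008],[0,0,0.0012],[0,0,0.0016],[0,0,0.0016],[0,0,0.0016],[0,0,0.0016],[0,0,0.0016]], angular=[[0,0,0],[0,0,0],[0,0,0],[0,0,0],[0,0,0],[0,0,0],[0,0,0],[0,0,0]], fingers=[0,0,0,0,0,0,0,0])

```text
time_s: 23.0
eef_pos: [574.4, 174.3, 116.1]
tcp_rot: [-180.0, 0.0, 71.7]
contact_force: [0.4, -0.3, -1.9]
grip_width: 0.266
grip_force: 98.9
```

>>> move_arm(slide=[[0,0,0.0004],[0,0,0.0008],[0,0,0.0012],[0,0,0.0016],[0,0,0.0016],[0,0,0.0016],[0,0,0.0016],[0,0,0.0016]], angular=[[0,0,0],[0,0,0],[0,0,0],[0,0,0],[0,0,0],[0,0,0],[0,0,0],[0,0,0]], fingers=[0,0,0,0,0,0,0,0])

```text
time_s: 23.8
eef_pos: [574.5, 174.3, 115.3]
tcp_rot: [180.0, -0.0, 71.7]
contact_force: [-0.6, -0.3, -1.5]
grip_width: 0.266
grip_force: 98.9
```

>>> move_arm(slide=[[0,0,0.0004],[0,0,0.0008],[0,0,0.0012],[0,0,0.0016],[0,0,0.0016],[0,0,0.0016],[0,0,0.0016],[0,0,0.0016]], angular=[[0,0,0],[0,0,0],[0,0,0],[0,0,0],[0,0,0],[0,0,0],[0,0,0],[0,0,0]], fingers=[0,0,0,0,0,0,0,0])

```text
time_s: 24.6
eef_pos: [574.5, 174.3, 114.6]
tcp_rot: [180.0, -0.0, 71.7]
contact_force: [0.2, -0.6, -0.3]
grip_width: 0.268
grip_force: 99.0
```

>>> move_arm(slide=[[0,0,0.0003],[0,0,0.0006],[0,0,0.0006],[0,0,0.0006],[0,0,0.0006],[0,0,0.0006],[0,0,0.0006],[0,0,0.0006]], angular=[[0,0,0],[0,0,0],[0,0,0],[0,0,0],[0,0,0],[0,0,0],[0,0,0],[0,0,0]], fingers=[0,0,0,0,0,0,0,0])

```text
time_s: 25.4
eef_pos: [574.6, 174.3, 114.5]
tcp_rot: [180.0, -0.0, 71.7]
contact_force: [-0.6, 0.5, 2.1]
grip_width: 0.269
grip_force: 99.1
```

```bash
python3 s.py
```

```text
t 25.4 plate xy 16.13 -11.16 z 114.52 rot [ 1.7998e+02 -1.0000e-02  7.1730e+01] F plate -0.75 0.28 2.09 M [-0.09  0.24  0.03] qv 0.05
```

Top touched (about 4 N, TCP z 114.5). Bore axis in TCP terms is about (1.4, 0.7). Lift and move over it.

>>> move_arm(slide=[[0,0,0],[0,0,-0.006],[0,0,-0.012],[0.012,-0.015,-0.012],[0.0238,-0.0292,-0.012],[0.0238,-0.0292,-0.012],[0.0238,-0.0292,-0.012],[0.0238,-0.0292,-0.012]], angular=[[0,0,0],[0,0,0],[0,0,0],[0,0,0],[0,0,0],[0,0,0],[0,0,0],[0,0,0]], fingers=[0,0,0,0,0,0,0,0])

```text
time_s: 26.2
eef_pos: [564.3, 190.3, 120.2]
tcp_rot: [180.0, 0.0, 71.7]
contact_force: [-0.1, 0.1, -1.8]
grip_width: 0.268
grip_force: 99.1
```

```bash
python3 s.py
```

```text
t 26.2 plate xy 1.31 0.76 z 120.16 rot [1.800e+02 1.000e-02 7.175e+01] F plate -0.14 0.1 -1.81 M [-0.01 -0.03 -0.02] qv 0.33
```

>>> move_arm(slide=[[0,0,0.004],[0,0,0.008],[0,0,0.01],[0,0,0.011],[0,0,0.012],[0,0,0.013],[0,0,0.014],[0,0,0.014]], angular=[[0,0,0],[0,0,0],[0,0,0],[0,0,0],[0,0,0],[0,0,0],[0,0,0],[0,0,0]], fingers=[0,0,0,0,0,0,0,0])

```text
time_s: 27.0
eef_pos: [564.3, 190.2, 113.2]
tcp_rot: [-180.0, 0.0, 71.7]
contact_force: [0.3, 0.6, -2.1]
grip_width: 0.267
grip_force: 99.1
```

```bash
python3 s.py
```

```text
t 27.0 plate xy 1.34 0.67 z 113.18 rot [-180.      0.     71.73] F plate 0.07 0.67 -2.13 M [-0.02 -0.04 -0.04] qv 0.18
```

The nose has entered the bore with no contact force. Going on down.

>>> move_arm(slide=[[0,0,0.0016],[0,0,0.0032],[0,0,0.0048],[0,0,0.0064],[0,0,0.008],[0,0,0.0096],[0,0,0.0112],[0,0,0.0112]], angular=[[0,0,0],[0,0,0],[0,0,0],[0,0,0],[0,0,0],[0,0,0],[0,0,0],[0,0,0]], fingers=[0,0,0,0,0,0,0,0])

```text
time_s: 27.8
eef_pos: [564.2, 190.2, 107.5]
tcp_rot: [-180.0, 0.0, 71.7]
contact_force: [0.8, -0.4, -1.8]
grip_width: 0.264
grip_force: 99.1
```

```bash
python3 s.py
```

```text
t 27.8 plate xy 1.28 0.62 z 107.46 rot [-1.7998e+02  1.0000e-02  7.1730e+01] F plate 0.91 -0.11 -1.82 M [-0.01  0.    0.  ] qv 0.11
```

>>> move_arm(slide=[[0,0,0.002],[0,0,0.004],[0,0,0.006],[0,0,0.008],[0,0,0.01],[0,0,0.012],[0,0,0.014],[0,0,0.014]], angular=[[0,0,0],[0,0,0],[0,0,0],[0,0,0],[0,0,0],[0,0,0],[0,0,0],[0,0,0]], fingers=[0,0,0,0,0,0,0,0])

```text
time_s: 28.6
eef_pos: [564.2, 190.2, 100.4]
tcp_rot: [-180.0, 0.0, 71.7]
contact_force: [1.1, -0.3, -2.0]
grip_width: 0.269
grip_force: 99.1
```

```bash
python3 s.py
```

```text
t 28.6 plate xy 1.26 0.62 z 100.39 rot [-1.7998e+02  1.0000e-02  7.1730e+01] F plate 1.14 0.01 -2.0 M [-0.01 -0.04 -0.03] qv 0.17
```

>>> move_arm(slide=[[0,0.0003,0.002],[0,0.0003,0.005],[0,0.0003,0.008],[0,0.0003,0.011],[0,0.0003,0.014],[0,0.0003,0.017],[0,0.0003,0.02],[0,0.0003,0.02]], angular=[[0,0,0],[0,0,0],[0,0,0],[0,0,0],[0,0,0],[0,0,0],[0,0,0],[0,0,0]], fingers=[0,0,0,0,0,0,0,0])

```text
time_s: 29.4
eef_pos: [564.3, 190.1, 90.3]
tcp_rot: [-180.0, 0.0, 71.7]
contact_force: [0.2, -0.6, -2.3]
grip_width: 0.266
grip_force: 99.1
```

```bash
python3 s.py
```

```text
t 29.4 plate xy 1.36 0.58 z 90.28 rot [-1.7997e+02  1.0000e-02  7.1730e+01] F plate 0.44 -0.53 -2.26 M [ 0.06  0.   -0.02] qv 0.2
```

>>> move_arm(slide=[[0,0.0003,0.002],[0,0.0003,0.005],[0,0.0003,0.008],[0,0.0003,0.011],[0,0.0003,0.014],[0,0.0003,0.017],[0,0.0003,0.02],[0,0.0003,0.02]], angular=[[0,0,0],[0,0,0],[0,0,0],[0,0,0],[0,0,0],[0,0,0],[0,0,0],[0,0,0]], fingers=[0,0,0,0,0,0,0,0])

```text
time_s: 30.2
eef_pos: [564.5, 190.2, 80.3]
tcp_rot: [-180.0, -0.0, 71.7]
contact_force: [0.3, 0.6, -1.8]
grip_width: 0.269
grip_force: 99.1
```

```bash
python3 s.py
```

```text
t 30.2 plate xy 1.55 0.67 z 80.3 rot [-179.98   -0.     71.73] F plate 0.11 0.66 -1.82 M [ 0.19  0.01 -0.03] qv 0.18
```

>>> move_arm(slide=[[0,0,0.002],[0,0,0.004],[0,0,0.006],[0,0,0.008],[0,0,0.009],[0,0,0.01],[0,0,0.01],[0,0,0.01]], angular=[[0,0,0],[0,0,0],[0,0,0],[0,0,0],[0,0,0],[0,0,0],[0,0,0],[0,0,0]], fingers=[0,0,0,0,0,0,0,0])

```text
time_s: 31.0
eef_pos: [564.6, 190.2, 75.6]
tcp_rot: [-180.0, -0.0, 71.7]
contact_force: [-1.1, 1.2, -1.4]
grip_width: 0.27
grip_force: 99.1
```

```bash
python3 s.py
```

```text
t 31.0 plate xy 1.63 0.71 z 75.56 rot [-180.     -0.     71.73] F plate -1.4 0.85 -1.37 M [ 0.3   0.13 -0.  ] qv 0.13
```

>>> move_arm(slide=[[0,0,0.0004],[0,0,0.0008],[0,0,0.0012],[0,0,0.0016],[0,0,0.0016],[0,0,0.0016],[0,0,0.0016],[0,0,0.0016]], angular=[[0,0,0],[0,0,0],[0,0,0],[0,0,0],[0,0,0],[0,0,0],[0,0,0],[0,0,0]], fingers=[0,0,0,0,0,0,0,0])

```text
time_s: 31.8
eef_pos: [564.6, 190.1, 74.8]
tcp_rot: [-180.0, -0.0, 71.7]
contact_force: [-1.3, 1.5, -0.4]
grip_width: 0.269
grip_force: 99.1
```

```bash
python3 s.py
```

```text
t 31.8 plate xy 1.66 0.68 z 74.82 rot [-180.     -0.     71.73] F plate -1.67 1.0 -0.44 M [ 0.36  0.23 -0.  ] qv 0.17
```

>>> move_arm(slide=[[0.0003,-0.0004,0],[0.0003,-0.0004,0.0004],[0.0003,-0.0004,0.0008],[0.0003,-0.0004,0.0012],[0.0003,-0.0004,0.0012],[0.0003,-0.0004,0.0012],[0.0003,-0.0004,0.0012],[0.0003,-0.0004,0.0012]], angular=[[0,0,0],[0,0,0],[0,0,0],[0,0,0],[0,0,0],[0,0,0],[0,0,0],[0,0,0]], fingers=[0,0,0,0,0,0,0,0])

```text
time_s: 32.6
eef_pos: [564.5, 190.2, 74.2]
tcp_rot: [180.0, 0.0, 71.7]
contact_force: [-1.1, 0.6, -0.9]
grip_width: 0.269
grip_force: 99.1
```

```bash
python3 s.py
```

```text
t 32.6 plate xy 1.51 0.76 z 74.15 rot [1.800e+02 1.000e-02 7.173e+01] F plate -1.21 0.2 -0.94 M [0.16 0.03 0.02] qv 0.12
```

>>> move_arm(slide=[[0,0,0.0004],[0,0,0.0008],[0,0,0.0012],[0,0,0.0012],[0,0,0.0012],[0,0,0.0012],[0,0,0.0012],[0,0,0.0012]], angular=[[0,0,0],[0,0,0],[0,0,0],[0,0,0],[0,0,0],[0,0,0],[0,0,0],[0,0,0]], fingers=[0,0,0,0,0,0,0,0])

```text
time_s: 33.4
eef_pos: [564.5, 190.3, 73.6]
tcp_rot: [180.0, -0.0, 71.7]
contact_force: [-0.3, 1.3, -1.1]
grip_width: 0.269
grip_force: 99.1
```

```bash
python3 s.py
```

```text
t 33.4 plate xy 1.48 0.83 z 73.62 rot [180.    -0.    71.73] F plate -0.73 1.11 -1.11 M [ 0.14  0.13 -0.01] qv 0.1
```

>>> move_arm(slide=[[0,0,0.0004],[0,0,0.0008],[0,0,0.0012],[0,0,0.0012],[0,0,0.0012],[0,0,0.0012],[0,0,0.0012],[0,0,0.0012]], angular=[[0,0,0],[0,0,0],[0,0,0],[0,0,0],[0,0,0],[0,0,0],[0,0,0],[0,0,0]], fingers=[0,0,0,0,0,0,0,0])

```text
time_s: 34.2
eef_pos: [564.6, 190.4, 73.4]
tcp_rot: [180.0, -0.0, 71.7]
contact_force: [-1.9, 0.9, 3.1]
grip_width: 0.267
grip_force: 99.4
```

```bash
python3 s.py
```

```text
t 34.2 plate xy 1.56 0.89 z 73.36 rot [179.99  -0.    71.73] F plate -2.09 0.21 3.07 M [0.1  0.45 0.01] qv 0.11
```

>>> move_arm(slide=[[0,0,0.0004],[0,0,0.0008],[0,0,0.0008],[0,0,0.0008],[0,0,0.0008],[0,0,0.0008],[0,0,0.0008],[0,0,0.0008]], angular=[[0,0,0],[0,0,0],[0,0,0],[0,0,0],[0,0,0],[0,0,0],[0,0,0],[0,0,0]], fingers=[0,0,0,0,0,0,0,0])

```text
time_s: 35.0
eef_pos: [564.6, 190.4, 73.3]
tcp_rot: [180.0, -0.0, 71.7]
contact_force: [-2.5, -0.2, 5.5]
grip_width: 0.268
grip_force: 99.9
```

```bash
python3 s.py
```

```text
t 35.0 plate xy 1.59 0.93 z 73.31 rot [180.    -0.    71.73] F plate -2.35 -0.96 5.52 M [ 0.07  0.66 -0.03] qv 0.06
```

On the plate (z 73.3, as predicted from the top touch). Relax, release and rise.

>>> move_arm(slide=[[0,0,-0.0008],[0,0,-0.0008],[0,0,-0.0008],[0,0,-0.0008],[0,0,-0.0008],[0,0,-0.0008],[0,0,-0.0008],[0,0,-0.0008]], angular=[[0,0,0],[0,0,0],[0,0,0],[0,0,0],[0,0,0],[0,0,0],[0,0,0],[0,0,0]], fingers=[0,0,0.3,0.4,0.55,0.7,0.85,0.9])

```text
time_s: 35.8
eef_pos: [564.5, 190.3, 73.0]
tcp_rot: [180.0, -0.0, 71.7]
contact_force: [-0.8, -0.8, 0.5]
grip_width: 0.899
grip_force: 0.0
```

>>> move_arm(slide=[[0,0,0],[0,0,0],[0,0,-0.01],[0,0,-0.04],[0,0,-0.1],[0,0,-0.18],[0,0,-0.25],[0,0,-0.25]], angular=[[0,0,0],[0,0,0],[0,0,0],[0,0,0],[0,0,0],[0,0,0],[0,0,0],[0,0,0]], fingers=[1,1,1,1,1,1,1,1])

```text
time_s: 36.6
eef_pos: [568.4, 191.1, 206.9]
tcp_rot: [179.3, -0.4, 71.7]
contact_force: [0.3, 0.3, 0.3]
grip_width: 0.998
grip_force: 0.0
```

```bash
python3 s.py
python3 - <<'E'
from h import *
c=arm.camera('scene');d=arm.camera('side')
cv2.imwrite('pics/end.png',np.hstack([cv2.resize(np.array(c['pixels'])[140:290,320:470],(400,400)),cv2.resize(np.array(d['pixels'])[220:360,190:330],(400,400))]))
E
```

```text
t 36.6 plate xy 5.0 2.76 z 206.95 rot [179.26  -0.38  71.74] F plate 0.2 0.39 0.33 M [-0.   -0.03 -0.02] qv 4.01
```

View pics/end.png

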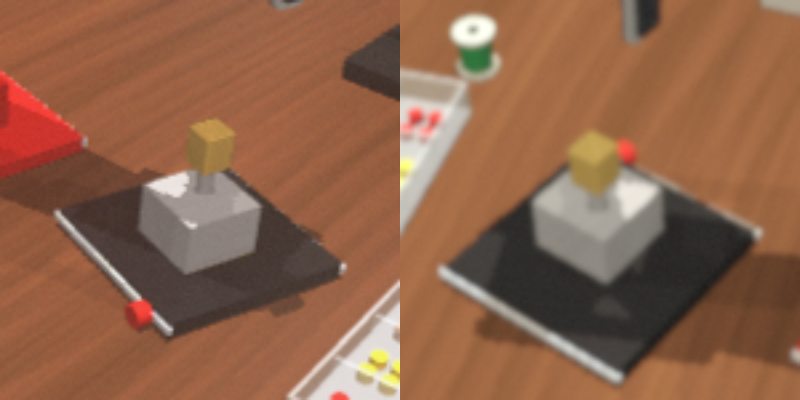

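Both views show the pin standing upright in the bore (head at about (211,147) and (594,162)) with the gripper clear above.

```bash
python3 -c "
from cell import arm
print(arm.finish_job())"
```

```text
the job is handed in; nothing more can be done
None
```

The pin touched the near side, left side and top at under about 6 N each, then was lowered to the plate in the bore and released standing upright; the job is handed in, but no verdict was returned.

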